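Index the sun-gear bushing and pin it

ROBOT

A 6-joint arm with a two-finger parallel gripper is mounted at the origin on the work surface. World frame = base frame: x ahead of the robot, y to its left, z up, the work surface at z = 0. Lengths are in m, angles in rad, forces in N, time in s.
With the tool pointing down it reaches from about 0.35 to 1 m from the base axis. Payload 7.1 kg.
Tool frame: the origin (TCP) lies on the centre line of the jaws, within the pads' length; the fingertips stand 22 mm ahead of it and the grasp point (between the pads) lies 3 mm ahead of it (r.tip_extent is the distance from the TCP to the fingertips, in m); z points along the fingers, y is the direction in which the jaws open and shut (so a half turn about z gives the same grasp; the last joint's range is limited). The gripper opens to 85 mm and grips with 20 to 120 N. Pads are 22 mm wide; open, the fingers measure 114 mm over their backs; the gripper's body (76 mm by 85 mm) begins 54 mm behind the grasp point. The pads swing forward as they close: fully open they stand 13 mm farther back than shut.
Start: joints at [1.15, 0.423, 1.63, -0, 1.089, -0.019], TCP at [0.244, 0.575, 0.253] pointing down, gripper open.
Joint ranges: [-3, 3], [-0.9, 2.11], [0.09, 2.58], [-1.31, 4.45], [0.11, 2.69], [-2.54, 2.54]. Speed limits (rad/s): [2.39, 2.39, 3.01, 3.14, 3.14, 3.14].

INTERFACE

Orientations are given as a rotation vector (axis times angle).
In Python, from workcell import sensors, get_image, calibration, workorder, search_frame, r gives the robot as it stands. The module is installed in compiled form; this text tells all that it offers.
- The arm moves only by the shell command python3 -m handwheel 'ROWS'. ROWS is JSON, a list that holds one entry, the list of rows, each a list of 7 numbers: the shift along the world's x, y, z in m, then the turn, a rotation vector about the world's x, y, z in degrees, then the closure, from -1 (fully open) to 1 (shut). A call has exactly 8 rows; each row shifts and turns the pose as measured when the row begins; what a row does not reach is not made up. A row lasts 1/12 s, in which the tool goes at most 41.7 mm and 7.16 degrees, less where a joint would pass 70% of its speed; a pose out of reach is approached as far as the arm can. A call is refused whole if a number of a shift passes 0.0417 or a number of a turn 7.16, either way. A call with a gripper value outside its range is refused whole. The fingers move at their own pace and stop on an object; the grip force is fixed at half the most. Time passes only in rows, so rows that do not move let the fingers close, or fill a call up. It gives the time, the measured TCP pose, the force and the opening at its end, in the units of the state.
- sensors.observe(): the state, without advancing time (a new reading comes with each control period).
- get_image(name): name is "scene" or "top" or "wrist"; returns the picture (480x640x3 uint8, red, green, blue); there is no depth.
- calibration(name): a dict with "vfov" (degrees; the focal length in pixels is half the picture's height over the tangent of half this angle, whatever the lens; pixels are square), "cx", "cy" (the principal point, pixels), "cam_to_world" (4x4, takes a point from camera to world coordinates). Camera axes: x right, y up, looking along -z (the intrinsics and any distortion apply to the point x, -y, -z); pixel columns grow to the right and rows downward; lengths in m; the calibration is good to about 2 mm. The wrist camera is an equidistant fisheye: a pixel r from the principal point sees the ray r / f radians off the axis. A picture is of the moment at which its call begins: read the wrist's pose just before it. calibration takes no time and is no camera call; for the wrist camera it gives the pose at the moment of the call.
- workorder.job_done(): hands the job in, once; it reports no verdict.
Trained networks look in the newest picture that a camera, given by its name, has taken for a name from the list of things; names that differ only in an ending like _2 or _b are one class to them, and where a whole thing is asked for, a point or a joint stands for the part that bears it (a point fixed in the world has none). Each returns a list of dicts, best first, with "p" (0 to 1); they miss things now and then, are a little off and sometimes report something else, mostly with a low value. They report only what shows in the picture. A call takes as long as a camera call. They do not tell look-alikes from the thing itself.
- search_frame(camera, target): "bbox" ([left, top, width, height] in pixels, round what is visible of it).
The state is a dict: "t": time; "qpos": joint angles; "dq": joint speeds; "joint_torque": joint torques, N m; "ee_pos": TCP position; "ee_rot": TCP orientation; "contact_force": force on the tool from outside, world axes, zero at the start; "torque": the same for the moment, N m; "width": finger opening in m.
Only numpy, scipy, OpenCV 4.12 (cv2) and the standard library are available. Lean on these libraries where they do the work, as an engineer would, in place of code of your own. Each camera call takes 0.05 s, during which the arm holds its last target.

TASK

Take the red-handled index pin from its stand, pass it through the hole in the bushing's square flange, and spin the bushing anticlockwise until that hole lines up with the index hole hidden in the fixture under the flange; then push the pin fully home, handle shoulder down on the flange, and let go. Feel for the hole with light pressure and never force the pin against the fixture, and leave the loose gears where they lie.

Things in the scene. Friction and masses are not known exactly. Their poses are not given: they have to be found in the camera images.
- pin: index pin, 90 to 150 g, at first upright in its stand: steel shank 10 mm diameter, 24 mm long, its foot tapered over 2.5 mm to 6.6 mm; above it a red round handle 22 mm diameter, 45 mm tall, with a black band near the top. The handle's flat underside is the shoulder. Origin: centre of the shank's tip; z up along the pin: shoulder at z = 24 mm, top at 69 mm
- stand: black plastic block, 56 x 56 x 30 mm, fixed, with a 13.5 mm hole, 27 mm deep, in the middle of its top where the pin stands, shoulder resting on the block. Origin: centre of its underside
- fixture: blue assembly fixture, fixed, a 156 x 156 x 50 mm box on the counter, its top open 96 mm square in the middle, with the bushing lying on its top. Origin: centre of its underside; the bushing's spin axis is the vertical line through the origin. A total load of the pin on the fixture, its plate and its bushing above 40 N damages them
- plate_face (a point): on the spin axis, 49 mm above the counter: level of the flat face of the dark sprung index plate hidden in the fixture, 1 mm below the flange's underside. The plate yields straight down: about 1.8 N per mm from the first touch, 11 N at 6 mm, where it stops solid
- index_radius (a point): same point; the plate has one hidden index hole, 12.5 mm diameter, right through its 12 mm thickness, 36 mm from the spin axis like the flange hole. Its angle cannot be measured and varies: 0.35 to 1.2 rad anticlockwise (from above) of where the flange hole starts. A pin pressed lightly on the plate loses the spring's push when it comes over the hole, and can then sink in
- bushing (a joint): angle of the bushing, rad, growing anticlockwise from above; 0 when the flange hole lies towards the fixture's own +x. Turns from -1.2 to 1.2 with a light drag of 0.05 N m and stays where left. The bushing has a bright square flange, 128 x 128 x 8 mm, top 58 mm above the counter, with a brass sun gear 40 mm across standing 7 mm above it in the middle
- bushing_hole (a point): centre of the upper mouth of the through hole in the bushing's flange, 13 mm diameter, 36 mm from the spin axis, level with the flange's top; turns with the bushing. z up
- planet0: loose grey nylon planet gear, 39 mm across, 12 mm thick, lying flat; not to be disturbed. Origin: centre of its underside
- planet1: another such planet gear, not to be disturbed
- planet2: another such planet gear, not to be disturbed
- ring_gear: loose dull steel ring gear, 110 mm across, 14 mm thick, lying flat; not to be disturbed. Origin: centre of its underside
Things that resemble listed ones, but are neither listed nor needed, are in the scene too. Of the things that look like the pin, the smallest one is meant.

How it is judged:
By the outcome, as a careful person would: the job done as asked, in the order asked, and still so for the second after the job is handed in, with the robot touching nothing.
It also fails if it takes over 58 s, if anything falls off the work surface, if the arm or the gripper's body presses on something with over 40 N, if the wrist force passes 120 N, or if a joint passes its speed limit or range.

## Working session

There is one attempt and no reset: what is moved stays moved. The work goes in short steps, Python scripts to look and compute and a shell command to move; the robot and the scene stay as the last step left them, time stands still between calls to the robot, and variables do not carry over. Pictures are saved under pics/ and viewed, and the job is handed in when it is done.

```bash
mkdir -p pics; cat > h.py <<'E'
import numpy as np, cv2
from workcell import sensors, get_image, calibration, workorder, search_frame, r
def snap(n,f):
    c=calibration(n); im=get_image(n); cv2.imwrite('pics/'+f,im[:,:,::-1]); np.save('pics/'+f+'.npy',im); return im,c
def topix(n,c,p):
    M=np.linalg.inv(np.array(c['cam_to_world'])); q=M[:3,:3]@np.array(p)+M[:3,3]
    x,y,z=q[0],-q[1],-q[2]; f=240/np.tan(np.radians(c['vfov'])/2)
    if n=='wrist':
        rr=np.hypot(x,y); th=np.arctan2(rr,z); k=f*th/max(rr,1e-9); return c['cx']+k*x,c['cy']+k*y
    return c['cx']+f*x/z,c['cy']+f*y/z
def ray(n,c,u,v,z0):
    f=240/np.tan(np.radians(c['vfov'])/2); a=(u-c['cx'])/f;b=(v-c['cy'])/f
    if n=='wrist':
        th=np.hypot(a,b); s=np.sin(th)/max(th,1e-9); d=np.array([a*s,-b*s,-np.cos(th)])
    else: d=np.array([a,-b,-1])
    M=np.array(c['cam_to_world']); d=M[:3,:3]@d; o=M[:3,3]; return o+d*(z0-o[2])/d[2]
def st():
    s=sensors.observe(); print({k:np.round(s[k],4).tolist() for k in ('t','qpos','ee_pos','ee_rot','contact_force','torque','width')}); return s
E
python3 - <<'E'
from h import *
st(); print(r.tip_extent)
for n in('scene','top','wrist'):
    im,c=snap(n,n+'0.png'); print(n,c['vfov'],c['cx'],c['cy'],np.round(c['cam_to_world'],3).tolist())
E
```

```text
{'t': 0.0, 'qpos': [1.15, 0.4239, 1.6307, 0.0, 1.0886, -0.019], 'ee_pos': [0.2442, 0.5748, 0.2525], 'ee_rot': [-0.6268, -3.0781, 0.0024], 'contact_force': [-0.0841, -0.314, -0.0081], 'torque': [0.0451, 0.0037, 0.0219], 'width': 0.0853}
0.022
scene 46.65080640660038 312.8364806388641 236.20172250372536 [[-0.873, -0.302, 0.383, 0.925], [0.488, -0.525, 0.697, 0.625], [-0.009, 0.796, 0.606, 0.59], [0.0, 0.0, 0.0, 1.0]]
top 55.23592452464566 315.0687127753876 241.06637389771743 [[-0.018, 0.998, -0.055, 0.547], [-1.0, -0.019, -0.009, 0.04], [-0.01, 0.055, 0.998, 0.884], [0.0, 0.0, 0.0, 1.0]]
wrist 65.70646984690485 317.8237166888651 244.01393995853988 [[0.391, -0.882, -0.263, 0.177], [0.92, 0.375, 0.113, 0.605], [-0.001, -0.287, 0.958, 0.374], [0.0, 0.0, 0.0, 1.0]]
```

View pics/scene0.png

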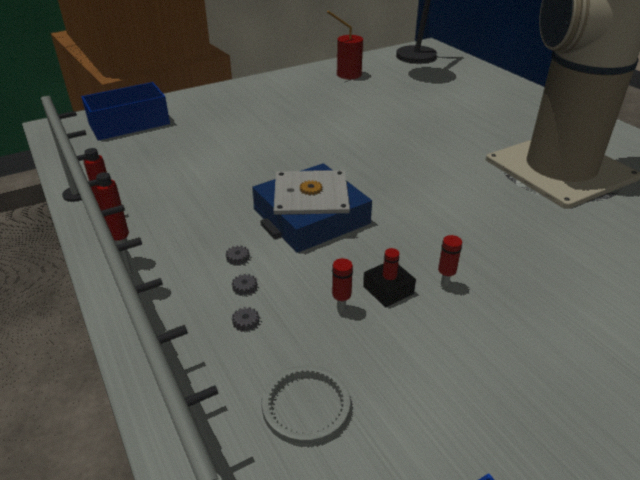

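View pics/top0.png

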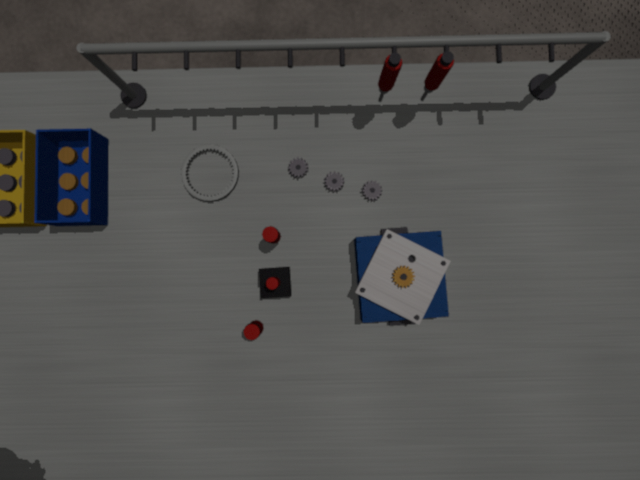

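View pics/wrist0.png

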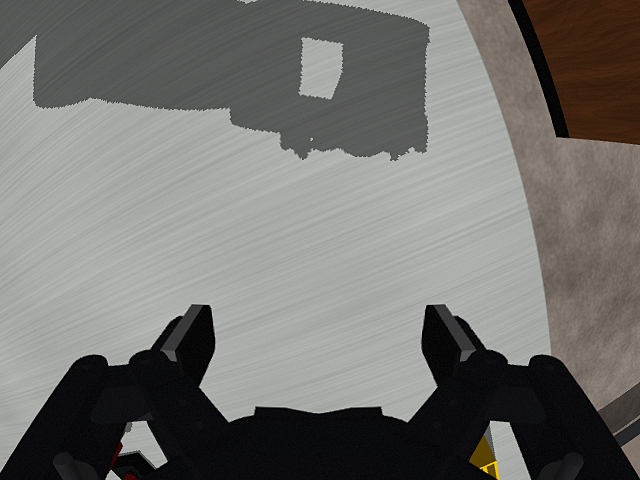

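```bash
python3 - <<'E'
from h import *
im=np.load('pics/top0.png.npy'); c=calibration('top')
a=cv2.resize(im[200:350,230:350],None,fx=4,fy=4,interpolation=cv2.INTER_CUBIC)[:600,:480]
b=cv2.resize(im[220:330,345:455],None,fx=4,fy=4,interpolation=cv2.INTER_CUBIC)
cv2.imwrite('pics/ca.png',a[:,:,::-1]);cv2.imwrite('pics/cb.png',b[:,:,::-1])
s=np.load('pics/scene0.png.npy'); d=cv2.resize(s[220:330,310:480],None,fx=4,fy=4,interpolation=cv2.INTER_CUBIC)
cv2.imwrite('pics/cc.png',d[:,:,::-1])
hsv=cv2.cvtColor(im,cv2.COLOR_RGB2HSV)
m=((hsv[...,0]<8)|(hsv[...,0]>172))&(hsv[...,1]>150)&(hsv[...,2]>60)
n,l,stt,ce=cv2.connectedComponentsWithStats(m.astype(np.uint8))
for i in range(1,n):
    if stt[i,4]>20: print('red',stt[i],ce[i],ray('top',c,*ce[i],0.075)[:2])
for t in ('pin','stand','fixture','bushing','bushing_hole','planet0','ring_gear'):
    for q in search_frame('top',t): print(t,np.round(q['bbox'],1),q['p'])
E
```

```text
red [395  60   7  10  29] [398.62068966  65.03448276] [ 0.90637902 -0.1091682 ]
red [443  61  11   8  30] [448.56666667  65.56666667] [ 0.90333874 -0.19877971]
red [263 227  15  15 187] [269.85026738 234.        ] [0.60586844 0.12687797]
red [266 277  12  13 119] [271.7394958  282.94957983] [0.51949811 0.12467365]
red [244 324  16  16 199] [251.35175879 331.45728643] [0.43556067 0.16149923]
pin [261.1 227.3  19.8  15.9] 0.75
pin [242.8 322.3  23.3  21.4] 0.5
pin [266.7 275.3  12.7  14. ] 0.44
stand [258.3 264.8  34.9  37.6] 0.6
fixture [354.5 228.7  96.9  98.4] 0.68
bushing_hole [357.2 230.1  93.1  94.9] 0.57
planet0 [363.1 182.1  20.5  18.2] 0.81
planet0 [287.  160.6  20.7  17.5] 0.75
planet0 [328.  174.1  19.5  17.1] 0.72
ring_gear [180.8 145.6  58.6  56.9] 0.57
```

View pics/ca.png

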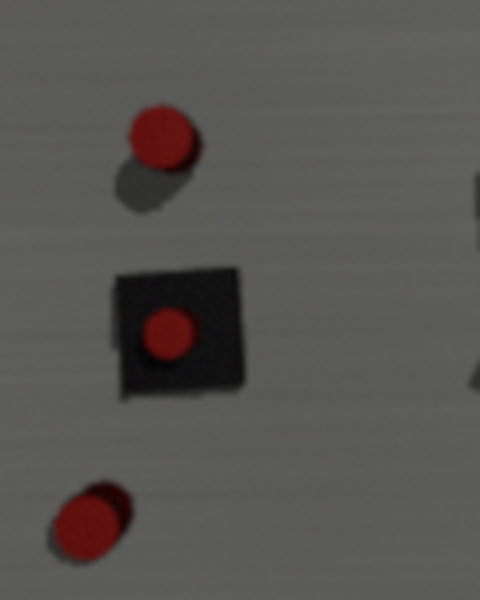

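View pics/cb.png

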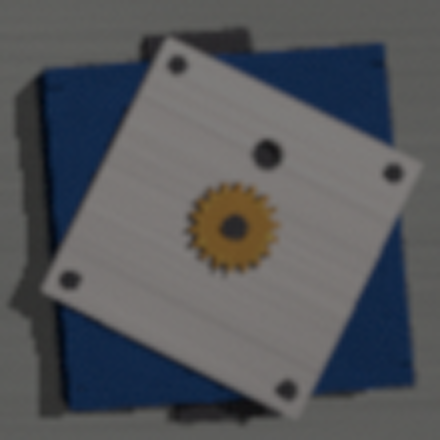

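View pics/cc.png

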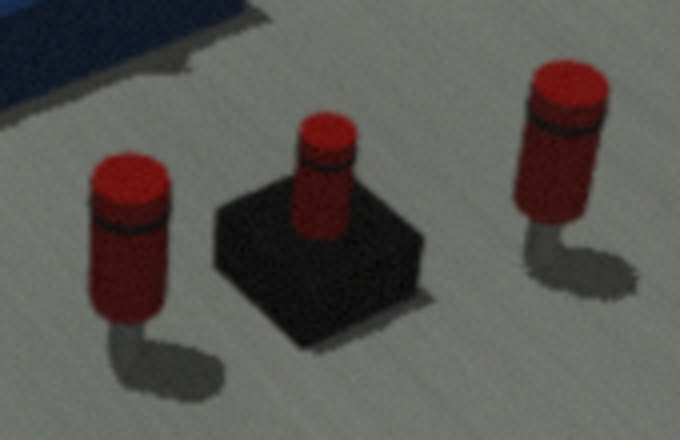

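```bash
python3 - <<'E'
from h import *
c=calibration('top'); cs=calibration('scene')
T=lambda u,v,z:np.round(ray('top',c,u,v,z)[:2],4)
f=lambda x,y,ox,oy:((x-1.5)/4+ox,(y-1.5)/4+oy)
print('pin',T(*f(169,334,230,200),.075))
P=[f(*p,230,200) for p in((117,277),(238,268),(244,384),(123,394))]
q=np.array([T(*p,.03) for p in P]); print('stand',q,q.mean(0))
print('scene pin top',ray('scene',cs,310+328/4,220+132/4,.075))
ax=T(*f(234,228,345,220),.065); h=T(*f(267,154,345,220),.058); d=h-ax
print('axis',ax,'hole',h,np.hypot(*d),np.degrees(np.arctan2(*d[::-1])))
q=np.array([T(*f(*p,345,220),.058) for p in((168,37),(422,165),(297,418),(42,291))]);print('flange',q,q.mean(0))
for p in((44,70),(384,44),(413,385),(70,410)): print(T(*f(*p,345,220),.05))
print('scene axis',ray('scene',cs,311,186,.065),'hole',ray('scene',cs,290.5,189.5,.058))
for p in ((372,190.5),(298,168),(334,181)): print('planet',T(*p,.012))
print('others')
E
```

```text
pin [0.5192 0.1244]
stand [[0.5445 0.153 ]
 [0.5476 0.0966]
 [0.4939 0.0947]
 [0.4903 0.1509]] [0.519075 0.1238  ]
scene pin top [0.51888567 0.12591103 0.075     ]
axis [ 0.5261 -0.1081] hole [ 0.5588 -0.1251] 0.03685498609415009 -27.4689144592732
flange [[ 0.6123 -0.0822]
 [ 0.5526 -0.1943]
 [ 0.4411 -0.1349]
 [ 0.4994 -0.0228]] [ 0.52635 -0.10855]
[ 0.599  -0.0266]
[ 0.6079 -0.1812]
[ 0.4539 -0.1891]
[ 0.4454 -0.0347]
scene axis [ 0.52486316 -0.10832917  0.065     ] hole [ 0.5566756  -0.12614129  0.058     ]
planet [ 0.6901 -0.063 ]
planet [0.7365 0.0779]
planet [0.7099 0.0093]
others
```

```bash
python3 -m handwheel '[[[0.035,-0.041,0,0,0,3.5,-1],[0.035,-0.041,0,0,0,3.5,-1],[0.035,-0.041,0,0,0,3.5,-1],[0.035,-0.041,0,0,0,3.5,-1],[0.035,-0.041,0,0,0,3.5,-1],[0.035,-0.041,0,0,0,3.5,-1],[0.03,-0.041,0,0,0,3.5,-1],[0.02,-0.041,0,0,0,0,-1]]]'
```

```text
t: 1.17
ee_pos: [0.4515, 0.3127, 0.2544]
ee_rot: [-0.095, 3.138, 0.01]
contact_force: [0.3, -0.6, -0.4]
width: 0.0854
```

```bash
python3 -m handwheel '[[[0.014,-0.038,-0.008,0,0,-1,-1],[0.014,-0.038,-0.01,0,0,-1,-1],[0.014,-0.038,-0.01,0,0,-1,-1],[0.014,-0.038,-0.01,0,0,-1,-1],[0.012,-0.035,-0.01,0,0,0,-1],[0.008,-0.018,-0.01,0,0,0,-1],[0.005,-0.008,-0.01,0,0,0,-1],[0,0,0,0,0,0,-1]]]'; python3 - <<'E'
from h import *
s=st();im,c=snap('wrist','w1.png')
print(topix('wrist',c,(.519,.1244,.075)))
E
```

```text
t: 1.83
ee_pos: [0.5376, 0.0895, 0.1881]
ee_rot: [0.031, 3.13, 0.013]
contact_force: [-0.3, 0.7, -0.5]
width: 0.0856
{'t': 1.8333, 'qpos': [0.1397, 0.3901, 1.8637, 0.0087, 0.8755, -1.417], 'ee_pos': [0.5376, 0.0895, 0.1881], 'ee_rot': [0.0307, 3.1302, 0.0132], 'contact_force': [-0.3267, 0.6858, -0.4955], 'torque': [-0.0003, 0.025, 0.0126], 'width': 0.0856}
(np.float64(367.6608038873039), np.float64(217.7343524146061))
```

View pics/w1.png

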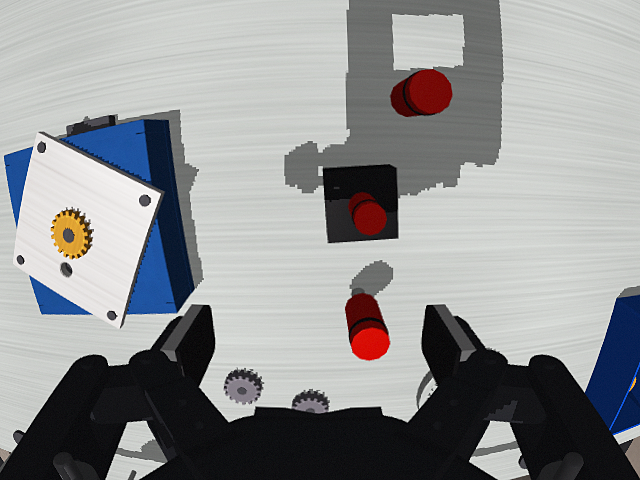

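```bash
cat >> h.py <<'E'
from scipy.spatial.transform import Rotation as R
def err(x,y,z):
    s=sensors.observe(); e=R.from_rotvec([0,np.pi,0])*R.from_rotvec(s['ee_rot']).inv()
    e2=R.from_rotvec(s['ee_rot']); print('shift mm',np.round((np.array([x,y,z])-s['ee_pos'])*1e3,2),'turn deg',np.round(np.degrees(e.as_rotvec()),2),'F',np.round(s['contact_force'],2),'w',round(float(s['width']),4),'t',s['t'])
E
python3 - <<'E'
from h import *
err(.519,.1244,.065)
E
```

```text
shift mm [ -18.48   34.   -123.8 ] turn deg [-0.5   0.66  1.09] F [ 0.36 -0.04 -0.54] w 0.0853 t 1.8833
```

```bash
python3 -m handwheel '[[[-0.006,0.012,-0.008,-0.3,0.4,0.6,-1],[-0.006,0.012,-0.012,-0.2,0.3,0.5,-1],[-0.004,0.006,-0.014,0,0,0,-1],[-0.002,0.003,-0.014,0,0,0,-1],[0,0,-0.014,0,0,0,-1],[0,0,-0.008,0,0,0,-1],[0,0,-0.002,0,0,0,-1],[0,0,0,0,0,0,-1]]]'; python3 - <<'E'
from h import *
err(.519,.1244,.065);im,c=snap('wrist','w2.png')
print(topix('wrist',c,(.519,.1244,.075)))
E
```

```text
t: 2.55
ee_pos: [0.5129, 0.1402, 0.1132]
ee_rot: [0.028, -3.14, -0.001]
contact_force: [-0.4, 0.2, 0.2]
width: 0.0854
shift mm [  6.06 -15.83 -48.17] turn deg [-0.04 -0.07 -1.01] F [-0.38  0.16  0.16] w 0.0854 t 2.55
(np.float64(281.8837485401579), np.float64(306.19621199134866))
```

View pics/w2.png

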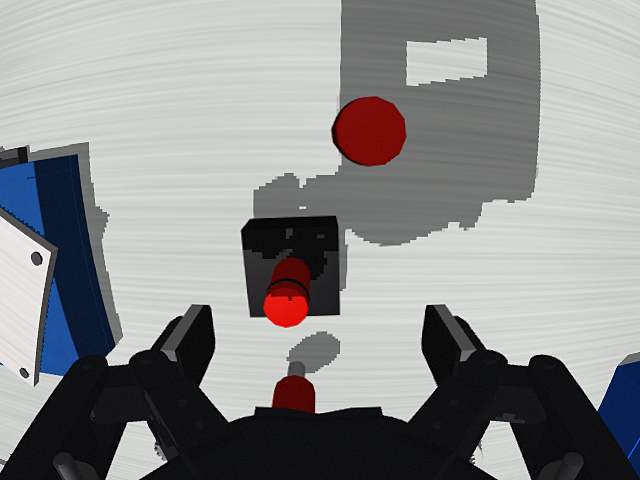

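```bash
python3 -m handwheel '[[[0.004,-0.008,0,0,0,-0.5,-1],[0.002,-0.004,0,0,0,-0.3,-1],[0,0,0,0,0,0,-1],[0,0,-0.01,0,0,0,-1],[0,0,-0.01,0,0,0,-1],[0,0,-0.01,0,0,0,-1],[0,0,-0.004,0,0,0,-1],[0,0,0,0,0,0,-1]]]'; python3 - <<'E'
from h import *
err(.5195,.1255,.065)
E
```

```text
t: 3.27
ee_pos: [0.5219, 0.1267, 0.0788]
ee_rot: [-0.0, 3.137, 0.003]
contact_force: [1.0, 0.4, -0.5]
width: 0.0855
shift mm [ -2.42  -1.15 -13.83] turn deg [-0.12  0.28 -0.02] F [ 1.    0.43 -0.45] w 0.0855 t 3.2667
```

```bash
python3 -m handwheel '[[[-0.002,-0.001,-0.003,0,0.2,0,-1],[0,0,-0.006,0,0,0,-1],[0,0,-0.004,0,0,0,-1],[0,0,0,0,0,0,-1],[0,0,0,0,0,0,1],[0,0,0,0,0,0,1],[0,0,0,0,0,0,1],[0,0,0,0,0,0,1]]]'; python3 - <<'E'
from h import *
err(.5195,.1255,.065)
E
```

```text
t: 3.93
ee_pos: [0.5192, 0.1257, 0.0636]
ee_rot: [0.001, -3.141, -0.003]
contact_force: [0.2, 0.1, -1.3]
width: 0.0389
shift mm [ 0.32 -0.18  1.38] turn deg [-0.1  -0.04 -0.03] F [ 0.2   0.11 -1.3 ] w 0.0389 t 3.9333
```

```bash
python3 -m handwheel '[[[0,0,0,0,0,0,1],[0,0,0,0,0,0,1],[0,0,0,0,0,0,1],[0,0,0,0,0,0,1],[0,0,0,0,0,0,1],[0,0,0,0,0,0,1],[0,0,0,0,0,0,1],[0,0,0,0,0,0,1]]]'; python3 - <<'E'
from h import *
err(.5195,.1255,.065)
E
```

```text
t: 4.6
ee_pos: [0.5193, 0.1258, 0.0641]
ee_rot: [-0.001, 3.142, 0.003]
contact_force: [0.0, 1.0, -0.2]
width: 0.0207
shift mm [ 0.2  -0.26  0.86] turn deg [-0.11  0.   -0.04] F [ 0.03  0.96 -0.15] w 0.0207 t 4.6
```

```bash
python3 -m handwheel '[[[0,0,0.01,0,0,0,1],[0,0,0.015,0,0,0,1],[0,0,0.015,0,0,0,1],[0,0,0.015,0,0,0,1],[0,0,0.015,0,0,0,1],[0,0,0.008,0,0,0,1],[0,-0.005,0.002,0,0,0,1],[0,-0.01,0,0,0,0,1]]]'; python3 - <<'E'
from h import *
err(.5585,-.1255,.15)
E
```

```text
t: 5.27
ee_pos: [0.5185, 0.1109, 0.1503]
ee_rot: [0.004, -3.141, -0.003]
contact_force: [-0.2, 0.1, -1.0]
width: 0.0208
shift mm [  39.98 -236.41   -0.35] turn deg [-0.11 -0.02 -0.14] F [-0.16  0.06 -0.99] w 0.0208 t 5.2667
```

```bash
python3 -m handwheel '[[[0.003,-0.018,0,0,0,0,1],[0.006,-0.03,0,0,0,0,1],[0.006,-0.036,0,0,0,0,1],[0.006,-0.036,0,0,0,0,1],[0.006,-0.03,0,0,0,0,1],[0.005,-0.02,0,0,0,0,1],[0.002,-0.008,0,0,0,0,1],[0,0,0,0,0,0,1]]]'; python3 - <<'E'
from h import *
err(.5585,-.1255,.15)
im,c=snap('wrist','w3.png'); print(topix('wrist',c,(.5585,-.1255,.058)),topix('wrist',c,(.526,-.1083,.065)))
snap('top','t3.png')
E
```

```text
t: 5.93
ee_pos: [0.5484, -0.081, 0.1457]
ee_rot: [0.006, -3.134, -0.002]
contact_force: [-0.1, 0.6, -1.6]
width: 0.0203
shift mm [ 10.1  -44.46   4.29] turn deg [-0.08 -0.41 -0.22] F [-0.09  0.58 -1.64] w 0.0203 t 5.9333
(np.float64(242.96615501277978), np.float64(276.797992192698)) (np.float64(267.2528498315464), np.float64(227.83604134602228))
```

View pics/w3.png

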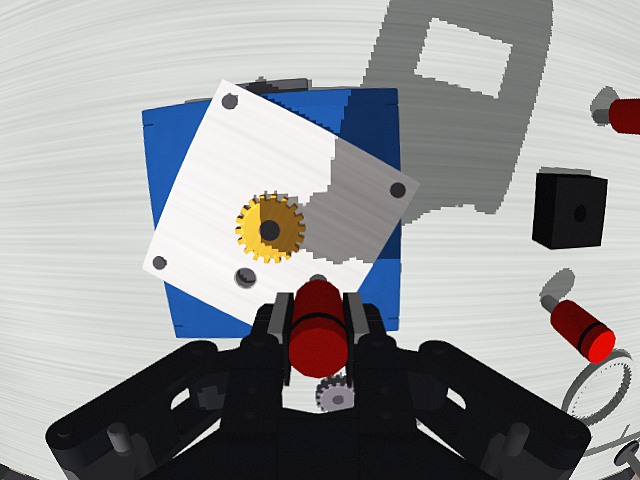

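```bash
python3 -m handwheel '[[[0.004,-0.014,0,0,-0.2,-0.1,1],[0.004,-0.014,0,0,-0.2,-0.1,1],[0.002,-0.008,0,0,0,0,1],[0,-0.003,0,0,0,0,1],[0,0,0,0,0,0,1],[0,0,-0.006,0,0,0,1],[0,0,-0.008,0,0,0,1],[0,0,0,0,0,0,1]]]'; python3 - <<'E'
from h import *
err(.5587,-.1238,.125)
E
```

```text
t: 6.7
ee_pos: [0.5578, -0.1169, 0.1301]
ee_rot: [0.011, -3.14, -0.005]
contact_force: [-0.1, -0.7, -1.6]
width: 0.0203
shift mm [ 0.9  -6.92 -5.07] turn deg [-0.17 -0.1  -0.42] F [-0.07 -0.71 -1.61] w 0.0203 t 6.7
```

```bash
python3 -m handwheel '[[[0.0005,-0.003,0,0,0,-0.2,1],[0.0003,-0.003,0,0,0,-0.2,1],[0,-0.001,0,0,0,0,1],[0,0,-0.003,0,0,0,1],[0,0,-0.003,0,0,0,1],[0,0,0,0,0,0,1],[0,0,0,0,0,0,1],[0,0,0,0,0,0,1]]]'; python3 - <<'E'
from h import *
err(.5587,-.1238,.125)
im,c=snap('wrist','w4.png'); print(topix('wrist',c,(.5587,-.1238,.058)))
a=cv2.resize(im[180:360,200:440],None,fx=3,fy=3);cv2.imwrite('pics/w4c.png',a[:,:,::-1])
im,c=snap('scene','s4.png'); print(topix('scene',c,(.5587,-.1238,.058)))
a=cv2.resize(im[120:250,230:390],None,fx=4,fy=4);cv2.imwrite('pics/s4c.png',a[:,:,::-1])
E
```

```text
t: 7.37
ee_pos: [0.5581, -0.1235, 0.1224]
ee_rot: [0.001, -3.138, -0.006]
contact_force: [1.3, -0.4, -1.6]
width: 0.0204
shift mm [ 0.64 -0.3   2.57] turn deg [-0.2  -0.21 -0.04] F [ 1.26 -0.35 -1.62] w 0.0204 t 7.3667
(np.float64(314.5678206144591), np.float64(276.4517113113623))
(np.float64(290.09179962432535), np.float64(190.4257649180043))
```

View pics/w4c.png

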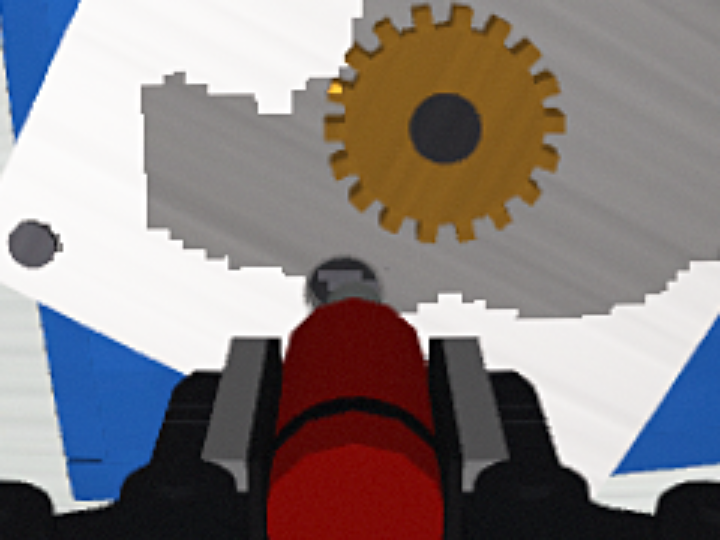

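View pics/s4c.png

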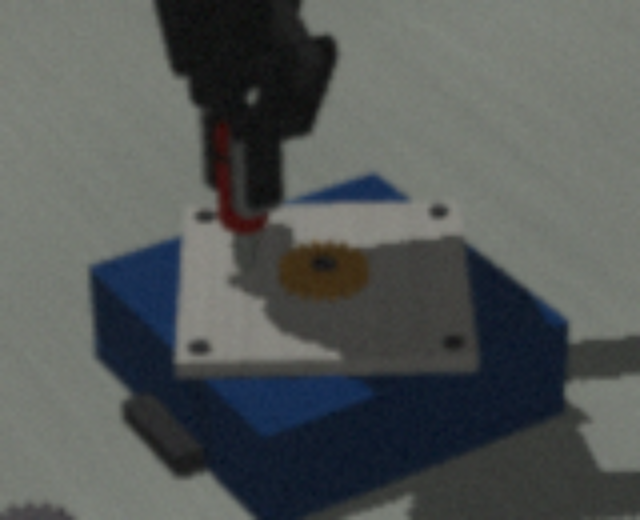

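```bash
python3 - <<'E'
from h import *
s=sensors.observe(); c=calibration('wrist'); p=np.array(s['ee_pos']); z=R.from_rotvec(s['ee_rot']).apply([0,0,1]); print(z)
for d in (-.0109,.0,.0341,.0581): 
    u=topix('wrist',c,p+z*d); print(d,np.round(u,1),'crop',np.round(((u[0]-200)*3,(u[1]-180)*3)))
E
```

```text
[-0.00336896  0.00344882 -0.99998838]
-0.0109 [314.4 352.9] crop [343. 519.]
0.0 [314.6 337.1] crop [344. 471.]
0.0341 [315.2 298.9] crop [346. 357.]
0.0581 [315.5 279.4] crop [347. 298.]
```

```bash
python3 - <<'E'
from h import *
im=np.load('pics/w4.png.npy'); a=cv2.resize(im[255:305,285:345],None,fx=12,fy=12,interpolation=cv2.INTER_CUBIC); a=np.clip(a.astype(float)*1.5,0,255).astype(np.uint8);cv2.imwrite('pics/w4d.png',a[:,:,::-1])
s=sensors.observe(); c=calibration('wrist'); p=np.array(s['ee_pos'])
f=lambda q:np.round((np.array(topix('wrist',c,q))-[285,255])*12)
print('rim',f(p+[-.011,0,-.0341]),'band/top edge near',f(p+[-.011,0,.0109]))
print('tip',[f(p+np.array([.0033*np.cos(t),.0033*np.sin(t),-.0581])) for t in (0,1.57,3.14,4.71)])
print('shank top',[f(p+np.array([.005*np.cos(t),.005*np.sin(t),-.045])) for t in (0,1.57,3.14,4.71)])
E
```

```text
rim [359. 264.] band/top edge near [353. 849.]
tip [array([362., 367.]), array([438., 297.]), array([361., 226.]), array([285., 296.])]
shank top [array([361., 528.]), array([484., 417.]), array([360., 303.]), array([237., 417.])]
```

View pics/w4d.png

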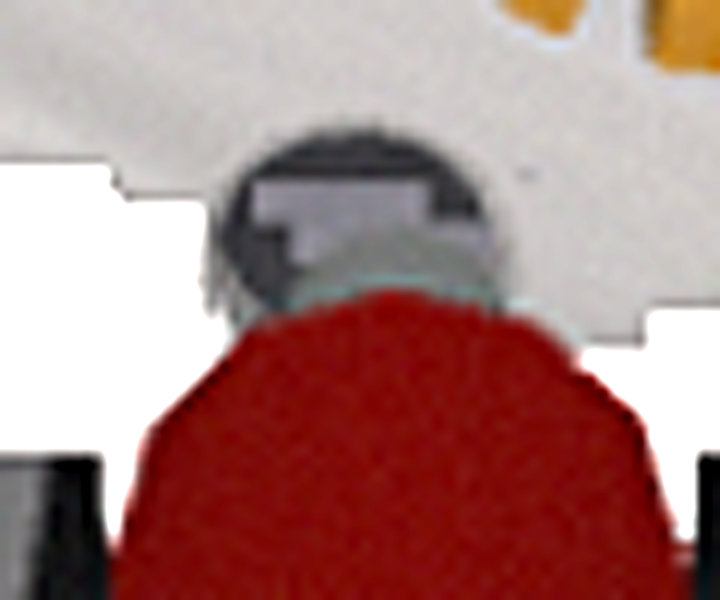

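```bash
python3 -m handwheel '[[[0.0005,-0.002,0,-0.1,-0.1,0,1],[0,0,0,0,0,0,1],[0,0,-0.002,0,0,0,1],[0,0,-0.003,0,0,0,1],[0,0,-0.002,0,0,0,1],[0,0,-0.001,0,0,0,1],[0,0,0,0,0,0,1],[0,0,0,0,0,0,1]]]'; python3 - <<'E'
from h import *
err(.5586,-.1255,.107)
E
```

```text
t: 8.13
ee_pos: [0.5588, -0.1257, 0.1138]
ee_rot: [0.001, -3.141, -0.002]
contact_force: [-0.5, -0.5, -0.7]
width: 0.02
shift mm [-0.18  0.17 -6.84] turn deg [-0.08 -0.06 -0.05] F [-0.46 -0.46 -0.67] w 0.02 t 8.1333
```

```bash
python3 -m handwheel '[[[0,0,-0.001,0,0,0,1],[0,0,-0.001,0,0,0,1],[0,0,-0.001,0,0,0,1],[0,0,-0.001,0,0,0,1],[0,0,-0.001,0,0,0,1],[0,0,-0.001,0,0,0,1],[0,0,0,0,0,0,1],[0,0,0,0,0,0,1]]]'; python3 - <<'E'
from h import *
err(.5586,-.1255,.1055)
E
```

```text
t: 8.8
ee_pos: [0.5589, -0.1257, 0.1072]
ee_rot: [0.001, -3.141, -0.002]
contact_force: [-0.4, -0.0, -1.4]
width: 0.0208
shift mm [-0.29  0.15 -1.75] turn deg [-0.08 -0.05 -0.05] F [-0.43 -0.01 -1.39] w 0.0208 t 8.8
```

```bash
python3 -m handwheel '[[[0,0,-0.001,0,0,0,1],[0,0,-0.001,0,0,0,1],[0,0,-0.0007,0,0,0,1],[0,0,0,0,0,0,1],[0,0,0,0,0,0,1],[0,0,0,0,0,0,1],[0,0,0,0,0,0,1],[0,0,0,0,0,0,1]]]'; python3 - <<'E'
from h import *
err(.5586,-.1255,.1045)
E
```

```text
t: 9.47
ee_pos: [0.559, -0.1257, 0.1055]
ee_rot: [0.001, -3.141, -0.002]
contact_force: [-1.1, -0.6, 1.3]
width: 0.0206
shift mm [-0.42  0.18 -0.98] turn deg [-0.08 -0.03 -0.05] F [-1.12 -0.6   1.33] w 0.0206 t 9.4667
```

```bash
python3 - <<'E'
import numpy as np
for d in np.arange(-28,46,4):
    t=np.radians(d); print(d,np.round([.5263+.0365*np.cos(t),-.1083+.0365*np.sin(t)],4), 'tangent',np.round([-np.sin(t),np.cos(t)],2))
E
python3 -m handwheel '[[[0,0,-0.001,0,0,0,1],[0.0005,0.001,0,0,0,0,1],[0.0005,0.001,0,0,0,0,1],[0.0005,0.0012,0,0,0,0,1],[0.0005,0.0012,0,0,0,0,1],[0.0004,0.0012,0,0,0,0,1],[0.0003,0.0012,0,0,0,0,1],[0,0,0,0,0,0,1]]]'
```

```text
-28 [ 0.5585 -0.1254] tangent [0.47 0.88]
-24 [ 0.5596 -0.1231] tangent [0.41 0.91]
-20 [ 0.5606 -0.1208] tangent [0.34 0.94]
-16 [ 0.5614 -0.1184] tangent [0.28 0.96]
-12 [ 0.562  -0.1159] tangent [0.21 0.98]
-8 [ 0.5624 -0.1134] tangent [0.14 0.99]
-4 [ 0.5627 -0.1108] tangent [0.07 1.  ]
0 [ 0.5628 -0.1083] tangent [-0.  1.]
4 [ 0.5627 -0.1058] tangent [-0.07  1.  ]
8 [ 0.5624 -0.1032] tangent [-0.14  0.99]
12 [ 0.562  -0.1007] tangent [-0.21  0.98]
16 [ 0.5614 -0.0982] tangent [-0.28  0.96]
20 [ 0.5606 -0.0958] tangent [-0.34  0.94]
24 [ 0.5596 -0.0935] tangent [-0.41  0.91]
28 [ 0.5585 -0.0912] tangent [-0.47  0.88]
32 [ 0.5573 -0.089 ] tangent [-0.53  0.85]
36 [ 0.5558 -0.0868] tangent [-0.59  0.81]
40 [ 0.5543 -0.0848] tangent [-0.64  0.77]
44 [ 0.5526 -0.0829] tangent [-0.69  0.72]
t: 10.13
ee_pos: [0.5614, -0.1203, 0.1047]
ee_rot: [0.003, -3.14, 0.003]
contact_force: [-3.0, -3.1, 3.9]
width: 0.0204
```

```bash
python3 -m handwheel '[[[0,0.0008,0,0,0,0,1],[0,0.0008,0,0,0,0,1],[0,0.0008,0,0,0,0,1],[0.0001,0.0008,0,0,0,0,1],[0.0001,0.0008,0,0,0,-0.2,1],[0,0.0008,0,0,0,-0.1,1],[0,0.0006,0,0,0,0,1],[0,0,0,0,0,0,1]]]'
```

```text
t: 10.8
ee_pos: [0.5622, -0.1148, 0.1048]
ee_rot: [-0.005, -3.141, 0.004]
contact_force: [-1.9, -4.7, 2.8]
width: 0.0204
```

```bash
python3 -m handwheel '[[[0,0.0005,-0.0003,0,0,0,1],[0,0.0005,0,0,0,0,1],[0,0.0005,0,0,0,0,1],[0,0.0005,0,0,0,0,1],[0,0.0005,0,0,0,0,1],[0,0.0005,0,0,0,0,1],[0,0,0,0,0,0,1],[0,0,0,0,0,0,1]]]'
```

```text
t: 11.47
ee_pos: [0.5626, -0.1116, 0.1047]
ee_rot: [0.005, 3.141, -0.005]
contact_force: [-1.8, -5.1, 3.9]
width: 0.0204
```

```bash
python3 -m handwheel '[[[0,0.0005,-0.0001,0,0,0,1],[0,0.0005,0,0,0,0,1],[0,0.0005,0,0,0,0,1],[0,0.0005,0,0,0,0,1],[0,0.0005,0,0,0,0,1],[0,0.0005,0,0,0,0,1],[0,0,0,0,0,0,1],[0,0,0,0,0,0,1]]]'
```

```text
t: 12.13
ee_pos: [0.5629, -0.1084, 0.1048]
ee_rot: [0.005, 3.14, -0.005]
contact_force: [-2.0, -4.1, 2.7]
width: 0.0208
```

```bash
python3 -m handwheel '[[[-0.0001,0.0005,-0.0003,0,0,0,1],[-0.0001,0.0005,0,0,0,0,1],[-0.0001,0.0005,0,0,0,0,1],[-0.0001,0.0005,0,0,0,0,1],[-0.0001,0.0005,0,0,0,0,1],[-0.0001,0.0005,0,0,0,0,1],[0,0,0,0,0,0,1],[0,0,0,0,0,0,1]]]'
```

```text
t: 12.8
ee_pos: [0.5629, -0.1053, 0.1047]
ee_rot: [0.005, 3.139, -0.006]
contact_force: [-1.5, -4.4, 3.4]
width: 0.0204
```

```bash
python3 - <<'E'
from h import *
s=st()
E
```

```text
{'t': 12.8, 'qpos': [-0.2043, 0.5556, 1.8342, -0.0044, 0.7483, -1.7685], 'ee_pos': [0.5629, -0.1053, 0.1047], 'ee_rot': [0.0051, 3.1387, -0.0058], 'contact_force': [-1.5053, -4.415, 3.4384], 'torque': [-1.0369, 0.2499, -0.0239], 'width': 0.0204}
```

```bash
python3 -m handwheel '[[[-0.0002,0.0005,-0.0002,0,0,0,1],[-0.0002,0.0005,0,0,0,0,1],[-0.0001,0.0005,0,0,0,0,1],[-0.0001,0.0005,0,0,0,0,1],[-0.0001,0.0005,0,0,0,0,1],[-0.0001,0.0005,0,0,0,0,1],[0,0,0,0,0,0,1],[0,0,0,0,0,0,1]]]'
```

```text
t: 13.47
ee_pos: [0.5626, -0.1021, 0.1047]
ee_rot: [0.005, 3.138, -0.006]
contact_force: [-1.1, -4.6, 3.6]
width: 0.0205
```

```bash
python3 -m handwheel '[[[-0.0003,0.0005,-0.0002,0,0,0,1],[-0.0002,0.0005,0,0,0,0,1],[-0.0002,0.0005,0,0,0,0,1],[-0.0002,0.0005,0,0,0,0,1],[-0.0001,0.0005,0,0,0,0,1],[-0.0001,0.0005,0,0,0,0,1],[0,0,0,0,0,0,1],[0,0,0,0,0,0,1]]]'
```

```text
t: 14.13
ee_pos: [0.5619, -0.099, 0.1047]
ee_rot: [0.005, 3.136, -0.006]
contact_force: [-0.9, -4.8, 3.3]
width: 0.0204
```

```bash
python3 -m handwheel '[[[-0.0003,0.0005,-0.0002,0,0.2,0,1],[-0.0002,0.0005,0,0,0.1,0,1],[-0.0002,0.0005,0,0,0,0,1],[-0.0002,0.0005,0,0,0,0,1],[-0.0002,0.0005,0,0,0,0,1],[-0.0002,0.0005,0,0,0,0,1],[0,0,0,0,0,0,1],[0,0,0,0,0,0,1]]]'
```

```text
t: 14.8
ee_pos: [0.5597, -0.0936, 0.1033]
ee_rot: [-0.007, -3.139, 0.002]
contact_force: [1.1, -1.4, -0.1]
width: 0.0202
```

```bash
python3 -m handwheel '[[[-0.0003,0.0005,-0.0002,0,0.1,0,1],[-0.0003,0.0005,0,0,0,0,1],[-0.0003,0.0005,0,0,0,0,1],[-0.0002,0.0005,0,0,0,0,1],[-0.0002,0.0005,0,0,0,0,1],[-0.0002,0.0004,0,0,0,0,1],[0,0,0,0,0,0,1],[0,0,0,0,0,0,1]]]'
```

```text
t: 15.47
ee_pos: [0.5596, -0.0931, 0.1031]
ee_rot: [-0.005, -3.14, 0.008]
contact_force: [0.7, -2.5, -0.2]
width: 0.0206
```

```bash
python3 -m handwheel '[[[0,0,-0.0008,0,0,-0.2,1],[0,0,-0.0008,0,0,-0.2,1],[0,0,-0.0008,0,0,0,1],[0,0,-0.0004,0,0,0,1],[0,0,0,0,0,0,1],[0,0,0,0,0,0,1],[0,0,0,0,0,0,1],[0,0,0,0,0,0,1]]]'
```

```text
t: 16.13
ee_pos: [0.5599, -0.093, 0.1005]
ee_rot: [-0.017, -3.141, 0.008]
contact_force: [0.0, -3.4, 2.3]
width: 0.0205
```

```bash
python3 -m handwheel '[[[0.0002,-0.0006,0,0,0,0,1],[0,-0.0004,0,0,0,0,1],[0,0,0,0,0,0,1],[0,0,-0.0006,0,0,0,1],[0,0,-0.0006,0,0,0,1],[0,0,-0.0006,0,0,0,1],[0,0,0,0,0,0,1],[0,0,0,0,0,0,1]]]'
```

```text
t: 16.8
ee_pos: [0.5598, -0.0933, 0.0981]
ee_rot: [-0.018, -3.14, 0.006]
contact_force: [0.9, -2.0, 0.0]
width: 0.0204
```

```bash
python3 -m handwheel '[[[0,0,-0.0008,0,0,0,1],[0,0,-0.0008,0,0,0,1],[0,0,-0.0008,0,0,0,1],[0,0,-0.0006,0,0,0,1],[0,0,0,0,0,0,1],[0,0,0,0,0,0,1],[0,0,0,0,0,0,1],[0,0,0,0,0,0,1]]]'
```

```text
t: 17.47
ee_pos: [0.5598, -0.0933, 0.0948]
ee_rot: [-0.018, -3.14, 0.006]
contact_force: [1.5, -1.6, 0.6]
width: 0.0203
```

```bash
python3 -m handwheel '[[[0,0,-0.0006,0,0,0,1],[0,0,-0.0006,0,0,0,1],[0,0,-0.0006,0,0,0,1],[0,0,-0.0004,0,0,0,1],[0,0,0,0,0,0,1],[0,0,0,0,0,0,1],[0,0,0,0,0,0,1],[0,0,0,0,0,0,1]]]'
```

```text
t: 18.13
ee_pos: [0.5599, -0.0934, 0.0924]
ee_rot: [-0.018, -3.14, 0.006]
contact_force: [0.7, -1.6, -0.1]
width: 0.0205
```

```bash
python3 -m handwheel '[[[0,0,-0.0005,0,0,0,1],[0,0,-0.0004,0,0,0,1],[0,0,-0.0003,0,0,0,1],[0,0,0,0,0,0,1],[0,0,0,0,0,0,1],[0,0,0,0,0,0,1],[0,0,0,0,0,0,1],[0,0,0,0,0,0,1]]]'
```

```text
t: 18.8
ee_pos: [0.5599, -0.0934, 0.0922]
ee_rot: [-0.018, -3.141, 0.006]
contact_force: [0.4, -2.4, 1.1]
width: 0.0204
```

```bash
python3 -m handwheel '[[[0,0,-0.0008,0,0,0,1],[0,0,-0.0008,0,0,0,1],[0,0,0,0,0,0,1],[0,0,0,0,0,0,1],[0,0,0,0,0,0,1],[0,0,0,0,0,0,1],[0,0,0,0,0,0,1],[0,0,0,0,0,0,1]]]'
python3 - <<'E'
from h import *
im,c=snap('scene','s5.png')
a=cv2.resize(im[120:250,230:390],None,fx=4,fy=4,interpolation=cv2.INTER_CUBIC);cv2.imwrite('pics/s5c.png',a[:,:,::-1])
im,c=snap('wrist','w5.png')
E
```

```text
t: 19.47
ee_pos: [0.5599, -0.0934, 0.0922]
ee_rot: [-0.018, -3.14, 0.006]
contact_force: [0.2, -1.5, 1.9]
width: 0.0204
```

View pics/s5c.png

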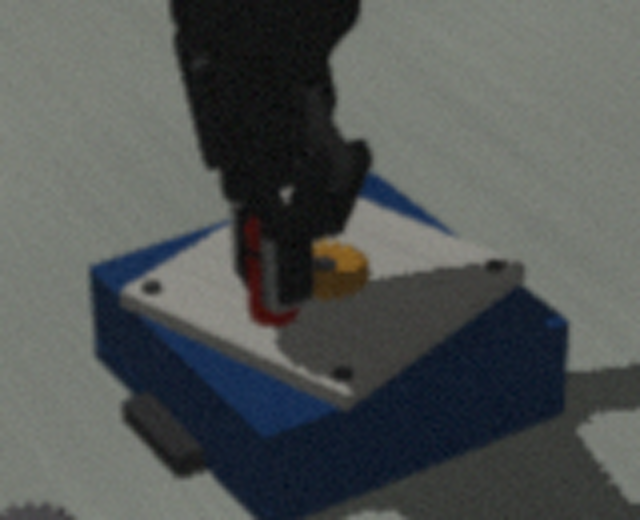

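View pics/w5.png

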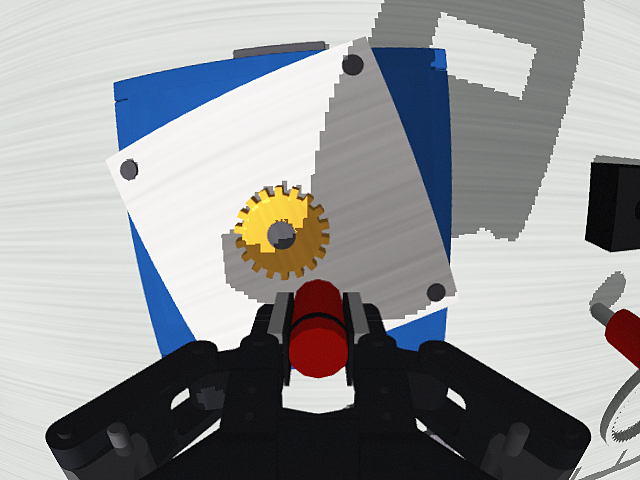

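```bash
python3 -m handwheel '[[[0,0,0,0,0,0,-1],[0,0,0,0,0,0,-1],[0,0,0,0,0,0,-1],[0,0,0,0,0,0,-1],[0,0,0,0,0,0,-1],[0,0,0,0,0,0,-1],[0,0,0,0,0,0,-1],[0,0,0,0,0,0,-1]]]'
```

```text
t: 20.23
ee_pos: [0.5583, -0.092, 0.0908]
ee_rot: [-0.018, -3.136, 0.003]
contact_force: [-0.2, -0.5, -1.1]
width: 0.085
```

```bash
python3 -m handwheel '[[[0,0,0.005,0,0,0,-1],[0,0,0.01,0,0,0,-1],[0,0,0.015,0,0,0,-1],[0,0,0.02,0,0,0,-1],[0,0,0.02,0,0,0,-1],[0,0,0.02,0,0,0,-1],[0,0,0.01,0,0,0,-1],[0,0,0,0,0,0,-1]]]'
```

```text
t: 20.9
ee_pos: [0.5572, -0.0919, 0.1989]
ee_rot: [-0.019, -3.136, 0.003]
contact_force: [0.7, 0.1, -0.0]
width: 0.0856
```

```bash
python3 - <<'E'
from h import *
im,c=snap('wrist','w6.png')
im,c=snap('scene','s6.png')
a=cv2.resize(im[120:250,230:390],None,fx=4,fy=4,interpolation=cv2.INTER_CUBIC);cv2.imwrite('pics/s6c.png',a[:,:,::-1])
st()
E
```

```text
{'t': 21.0, 'qpos': [-0.1831, 0.4103, 1.8042, -0.0032, 0.9351, -1.7402], 'ee_pos': [0.5563, -0.0917, 0.1968], 'ee_rot': [-0.0186, -3.1331, 0.0018], 'contact_force': [0.1515, 0.4316, -0.8684], 'torque': [-0.0185, -0.039, -0.0083], 'width': 0.0851}
```

View pics/w6.png

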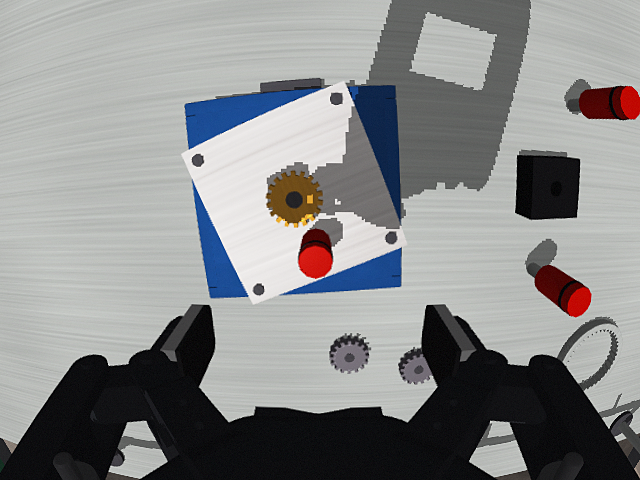

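View pics/s6c.png

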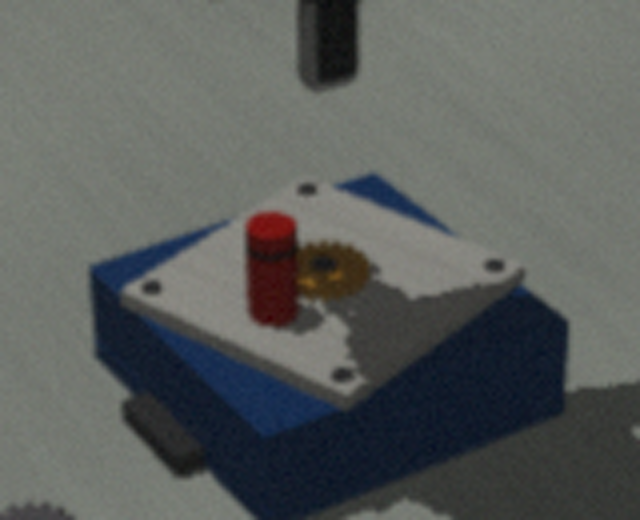

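```bash
python3 -m handwheel '[[[0,0,0.005,0,0,0,-1],[0,0,0,0,0,0,-1],[0,0,0,0,0,0,-1],[0,0,0,0,0,0,-1],[0,0,0,0,0,0,-1],[0,0,0,0,0,0,-1],[0,0,0,0,0,0,-1],[0,0,0,0,0,0,-1]]]'; python3 -c "
from workcell import workorder; print(workorder.job_done())"
```

```text
t: 21.67
ee_pos: [0.5532, -0.0912, 0.1965]
ee_rot: [-0.019, -3.123, -0.001]
contact_force: [0.2, -0.1, -0.0]
width: 0.0852
the job is handed in; nothing more can be done
None
```

The index pin is fully home in the index hole, its shoulder down on the flange, and the gripper has let go. I handed the job in at about 21.7 s; no verdict was reported.

- **Steps:** I took the smallest red pin from its stand and put it through the flange hole. With about 4–5 N on the plate, I spun the bushing anticlockwise about 0.9 rad. There the spring's push vanished and the pin sank in.
- **Seating:** The pin stopped with the tool at z = 0.0922 m. The geometry predicted 0.0921 m for shoulder contact. Further light pushes did not move it. The highest force I read in any direction was about 5 N, but forces are only reported at the end of each move.
- **Last pictures:** The pin stands upright with its shoulder on the flange, and the gripper is open and well clear. The gears in view look untouched, but I did not measure their positions again.
- **Disagreements:**
  - The wrist camera's calibration was about 1.5–2 mm off sideways. I corrected it by comparing the pin with the hole in the same picture, which then matched the top camera.
  - When the pin reached the index hole it jumped about 2 mm farther than commanded. I backed it off slightly before pushing it down.

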